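Snap the lubricating coupler onto the tilted nipple and hold it

TASK

Pick the lubricating coupler, the round steel fitting with a square neck, out of the instrument basket and press its open mouth squarely down over the tilted nipple of the lubricating stand until the sprung collar snaps down. The spring pushes back all the time, so keep gripping and pressing the coupler: the job finishes while you are holding it there, collar down. Do not knock over or push away the other fittings and the things on the table.

Things in the scene. Friction and masses are not known exactly. Their poses are not given: they have to be found in the camera images.
- coupler: Steel coupler, 76 mm tall, 0.12 to 0.21 kg, upright on its open mouth. Lower part round, 34 mm wide, 32 mm tall, with a flat shoulder; above it a square neck 20 x 20 mm, 32 to 76 mm up: grip it there, fingertips just above the shoulder. Origin: centre of the mouth; z up the bore axis to the neck, x, y square to the neck's flats. Bore 16 mm wide, 28 mm deep; mouth recess 22 mm wide, 6 mm deep.
- basket: Open low steel instrument basket, 220 (x) x 280 (y) mm, 28 mm high, floor 4 mm thick, fixed to the table. Origin: centre of its underside. Five fittings stand in it, about 90 mm apart, in any order: the coupler, dome cap, adapter, sleeve and tee.
- stand: Lubricating stand, fixed: base plate 110 x 100 x 14 mm, two cheeks up to 62 mm, a head between them tilted about a level axle 45 mm above the table, along the stand's y. The stiff head keeps its tilt, 0.25 to 0.50 rad from upright, leaning to the stand's -x (to the right or right and away, seen from the robot). Origin: centre of the underside. Head, nipple and collar belong to it.
- nipple_tip (a point): Tip of the nipple on the tilting head, 56 mm from the axle. z points out of the nipple along its axis, y is along the axle. The nipple is a fixed steel stub, 13 mm in diameter, with a cone nose in its last 8 mm (6 mm wide near the tip); it stands 30 mm out of the head, 16 mm above the collar.
- collar (a joint): Sprung dark disc around the nipple, 34 mm wide, pressed by the coupler's rim along the nipple's axis. Value: m pressed in, 0 (up, its face 16 mm below the nipple tip) to 0.007 (hard stop, 23 mm below). The push needed rises to about 13.5 N at 3 mm, then it snaps and falls to about 7 N at the stop. It never latches: the spring returns it when the push is taken away.
- dome_cap: Bystander in the basket: low domed steel cap, 40 mm diameter, 28 mm tall. Origin: centre of the underside.
- adapter: Bystander in the basket: steel adapter, round foot 36 mm in diameter and 18 mm tall, thin round 12 mm neck to 60 mm height. Origin: centre of the underside.
- sleeve: Bystander in the basket: steel tube, 38 mm outside, 24 mm inside, 45 mm tall. Origin: centre of the underside.
- tee: Bystander in the basket: steel tee, round foot 36 mm in diameter, 16 mm stem, level 36 mm long crossbar (along x) of 16 mm diameter on top, 52 mm tall. Origin: centre of the underside.
- bowl: Bystander on the mat: blue plastic bowl, 90 mm across, 50 mm tall. Origin: centre of the underside.
- steel_cup: Bystander on the mat: steel cup, 72 mm across, 85 mm tall. Origin: centre of the underside.
- bottle: Bystander on the mat: white plastic bottle, 56 mm diameter, 100 mm tall. Origin: centre of the underside.
- brush: Bystander on the table near the robot: small black cleaning brush, 160 mm long, lying. Origin: underneath its length's middle; x along it.
Not all that is in view belongs to the job. What is shaped like the coupler but purple is not meant. What is shaped like the stand but yellow is not meant.

How it is judged:
By the outcome, as a careful person would: the job done as asked, in the order asked, and still so for the second after the job is handed in, while the arm keeps its last pose, push and grip.
It also fails if it takes over 48 s, if anything falls off the work surface, if the arm or the gripper's body presses on something with over 40 N, if the wrist force passes 120 N, or if a joint passes its speed limit or range.

ROBOT

A 7-joint arm with a two-finger parallel gripper is mounted at the origin on the work surface. World frame = base frame: x ahead of the robot, y to its left, z up, the work surface at z = 0. Lengths are in m, angles in rad, forces in N, time in s.
With the tool pointing down it reaches from about 0.4 to 0.925 m from the base axis. Payload 5.6 kg.
Tool frame: the origin (TCP) lies midway between the tips of the shut fingers; the grasp point (between the pads) lies 19 mm behind it; z points along the fingers, y is the line along which they close (so a half turn about z gives the same grasp; the last joint's range is limited). The gripper opens to 85 mm and grips with 20 to 120 N. Pads are 22 mm wide; open, the fingers measure 114 mm over their backs; the gripper's body (76 mm by 85 mm) begins 54 mm behind the grasp point. The pads swing forward as they close: fully open they stand 13 mm farther back than shut.
Start: joints at [1.163, 0.468, -0.012, 1.603, 0.006, 1.071, -0.056], TCP at [0.232, -0.607, 0.231] pointing down, gripper open.
Joint ranges: [-2.53, 2.53], [-0.31, 2.02], [-1.57, 1.55], [0.28, 2.44], [-1.29, 4.43], [0.15, 1.84], [-2.92, 2.92]. Speed limits (rad/s): [2.57, 2.57, 3.14, 3.14, 3.14, 3.14, 3.14].

INTERFACE

Orientations are given as a unit quaternion [x, y, z, w].
In Python, from bench import env gives the robot as it stands.
- The arm moves only by the shell command python3 -m pendant 'ROWS' [OPENING] [FORCE]. ROWS is a JSON object whose one key "steps" holds a list of rows, each a list of 2 entries, a list of its own where there are three numbers: the shift along the tool's x, y, z in mm, then the turn, a rotation vector about the tool's x, y, z in rad. In form: {"steps": [[[tx, ty, tz], [rx, ry, rz]], ...]}. A call has 1 to 20 rows; each row shifts and turns the commanded pose from where the row before left it, along the tool's axes as they then stand; what a row does not reach is not made up. A row lasts 1/12 s, in which the tool goes at most 41.7 mm and 7.16 degrees, less where a joint would pass 70% of its speed; a pose out of reach is approached as far as the arm can. A call is refused whole if a number of a shift passes 41.7 or a number of a turn 0.125, either way. A call with a gripper value outside its range is refused whole. OPENING is the opening, from 0 (shut) to 1 (fully open), set as the call begins (- or left out, the last holds). The fingers move at their own pace and stop on an object; FORCE is the grip in N (left out, the last holds). Time passes only in rows, so rows that do not move let the fingers close. It gives the time, the measured TCP pose, the force, the opening and the grip force at its end, in the units of the state.
- env.observe(): the state, without advancing time (a new reading comes with each control period).
- env.read_camera(name): name is "scene" or "top" or "wrist"; returns a dict with "image" (420x560x3 uint8, red, green, blue), "K" (3x3 intrinsics, pixels), "k1" (the pictures are not rectified: a ray, as slopes to the right and down, at radius r is drawn at 1 + k1 r^2 times it, then the intrinsics apply), "R" (3x3) and "t" (3): a world point X has camera coordinates R X + t; the wrist camera has in their place "T_tool_cam" (4x4, takes a point from camera to tool coordinates, whose origin is the TCP and whose axes are the flange's). Camera axes: x right, y down, z forward; pixel columns grow to the right and rows downward; lengths in m; the calibration is good to about 2 mm. A picture is of the moment at which its call begins: read the wrist's pose just before it. There is no depth.
- env.job_done(): hands the job in; it is judged then, once.
Trained networks look in a picture, given as the dict that the camera call returned (one of the last four; its "shot" number tells which), for a name from the list of things; names that differ only in an ending like _2 or _b are one class to them, and where a whole thing is asked for, a point or a joint stands for the part that bears it (a point fixed in the world has none). Each returns a list of dicts, best first, with "conf" (0 to 1); they miss things now and then, are a little off and sometimes report something else, mostly with a low value. They report only what shows in the picture. A call takes as long as a camera call. They do not tell look-alikes from the thing itself.
- env.recognise(query, picture): "rect" ([left, top, right, bottom] in pixels, round what is visible of it).
- env.masks_of(query, picture): "region" (420x560 bool, what is visible of it) and "rect" ([left, top, right, bottom] in pixels, round what is visible of it).
- env.mark_of(query, picture): "uv" ([column, row] in pixels: a listed point, or the origin of a listed thing).
The state is a dict: "clock": time; "qpos": joint angles; "joint_velocities": joint speeds; "effort": joint torques, N m; "tool_pos": TCP position; "ee_rot": TCP orientation; "wrist_force": force on the tool from outside, world axes, zero at the start; "ft_torque": the same for the moment, N m; "width": finger opening in m; "grip_force": force on a finger pad.
Only numpy, scipy, OpenCV 4.12 (cv2) and the standard library are available. Lean on these libraries where they do the work, as an engineer would, in place of code of your own. Each camera call takes 0.05 s, during which the arm holds its last target. There are 200 camera calls.

## Working session

There is one attempt and no reset: what is moved stays moved. The work goes in short steps, Python scripts to look and compute and a shell command to move; the robot and the scene stay as the last step left them, time stands still between calls to the robot, and variables do not carry over. Pictures are saved under pics/ and viewed, at most 10 in all, crops included, and the job is handed in when it is done.

```bash
mkdir -p pics; ls
python3 - <<'E'
from bench import env
import cv2, numpy as np
o=env.observe(); print({k:np.round(o[k],3).tolist() for k in ('clock','tool_pos','ee_rot','wrist_force','width')})
for n in('scene','top'):
    p=env.read_camera(n); cv2.imwrite(f'pics/{n}0.png',cv2.cvtColor(p['image'],cv2.COLOR_RGB2BGR))
    print(n,np.round(p['K'],1).tolist(),p['k1'],np.round(p['R'],3).tolist(),np.round(p['t'],3).tolist())
    for q in('coupler','stand','nipple_tip','basket','tee','adapter','sleeve','dome_cap'):
        print(q,[(np.round(d['uv'],1).tolist(),round(d['conf'],2)) for d in env.mark_of(q,p)[:3]])
E
```

```text
pics
{'clock': 0.0, 'tool_pos': [0.232, -0.607, 0.23], 'ee_rot': [0.983, 0.181, -0.0, -0.001], 'wrist_force': [0.267, -0.319, -0.171], 'width': 0.086}
scene [[444.8, 0.0, 286.1], [0.0, 444.8, 209.0], [0.0, 0.0, 1.0]] -0.057814200736488956 [[0.825, 0.565, 0.014], [0.302, -0.419, -0.856], [-0.478, 0.71, -0.516]] [-0.483, -0.075, 1.352]
coupler [([269.8, 351.9], 0.65), ([317.3, 189.7], 0.56), ([283.1, 179.2], 0.47)]
stand [([234.3, 289.7], 0.8), ([181.3, 348.4], 0.57)]
nipple_tip [([173.5, 305.8], 0.77), ([242.0, 250.8], 0.74)]
basket [([318.9, 209.5], 0.98)]
tee [([306.5, 206.6], 0.77)]
adapter [([340.7, 202.7], 0.61)]
sleeve [([331.0, 218.8], 0.85)]
dome_cap [([297.4, 221.0], 0.58)]
top [[399.1, 0.0, 282.5], [0.0, 399.1, 203.1], [0.0, 0.0, 1.0]] -0.07886967953733472 [[-0.015, -1.0, -0.005], [-0.994, 0.016, -0.106], [0.106, 0.003, -0.994]] [0.017, 0.58, 0.952]
coupler [([172.9, 289.8], 0.49)]
stand [([423.6, 196.0], 0.9), ([355.9, 204.8], 0.68), ([152.6, 163.2], 0.66)]
nipple_tip [([354.1, 195.8], 0.83)]
basket [([199.0, 213.0], 0.55)]
tee []
adapter []
sleeve [([211.2, 195.2], 0.6)]
dome_cap [([232.3, 226.2], 0.45)]
```

View pics/scene0.png

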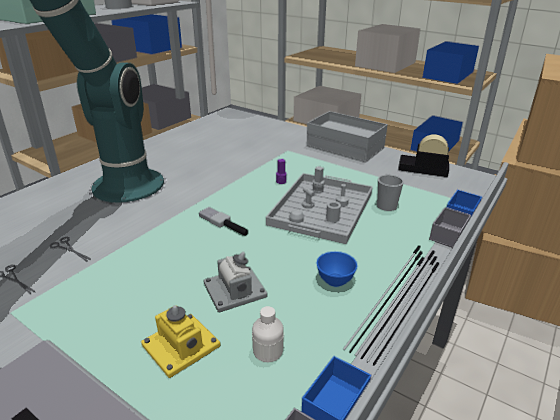

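View pics/top0.png

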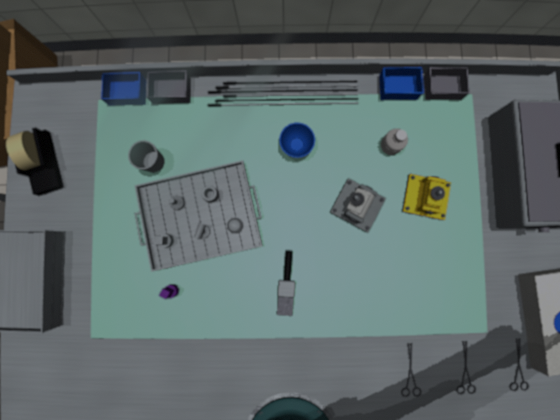

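The scene picture shows the coupler in the basket at about (319,178) and the grey stand at (235,285). The yellow stand is at (180,340) and the purple look-alike at (281,172). In the top picture the coupler is at about (167,240), the grey stand at (357,205), and the basket is turned slightly.

```bash
cat > h.py <<'E'
from bench import env
import numpy as np, cv2
from scipy.spatial.transform import Rotation as Ro
from scipy.optimize import least_squares
def pose(o=None):
    o=o or env.observe(); T=np.eye(4); T[:3,:3]=Ro.from_quat(o['ee_rot']).as_matrix(); T[:3,3]=o['tool_pos']; return T
def shot(n):
    T=pose(); p=env.read_camera(n)
    if n=='wrist':
        W=T@np.array(p['T_tool_cam']); p['Rw'],p['tw']=W[:3,:3].T,-W[:3,:3].T@W[:3,3]
    else: p['Rw'],p['tw']=np.array(p['R']),np.array(p['t'])
    return p
def save(p,name,crop=None,s=1):
    im=cv2.cvtColor(p['image'],cv2.COLOR_RGB2BGR)
    if crop: a,b,c,d=crop; im=im[b:d,a:c]
    cv2.imwrite('pics/'+name,cv2.resize(im,None,fx=s,fy=s,interpolation=cv2.INTER_CUBIC))
def dist(p): return np.array([p['k1'],0,0,0,0.])
def ray(p,uv):
    xy=cv2.undistortPoints(np.array([[uv]],float),np.array(p['K']),dist(p))[0,0]
    d=p['Rw'].T@np.array([*xy,1]); return -p['Rw'].T@p['tw'],d/np.linalg.norm(d)
def onz(p,uv,z):
    c,d=ray(p,uv); return c+d*(z-c[2])/d[2]
def proj(p,X):
    return cv2.projectPoints(np.atleast_2d(np.array(X,float)),cv2.Rodrigues(p['Rw'])[0],p['tw'],np.array(p['K']),dist(p))[0][:,0]
def tri(obs):
    A=0;b=0
    for p,uv in obs:
        c,d=ray(p,uv); M=np.eye(3)-np.outer(d,d); A=A+M;b=b+M@c
    X=np.linalg.solve(A,b); return X,[np.round(proj(p,X)[0]-uv,1).tolist() for p,uv in obs]
E
python3 - <<'E'
from h import *
s=shot('scene');t=shot('top'); r=lambda v:np.round(v,4).tolist()
print('coupler top z.08', r(onz(t,(167,240),.08)), 'scene mark z.004',r(onz(s,(317.3,189.7),.004)), r(onz(s,(319,167),.08)))
print('tip',tri([(s,(242,250.8)),(t,(354.1,195.8))]))
print('stand',r(onz(s,(234.3,289.7),0)),r(onz(t,(355.9,204.8),0)))
print('base corners',[r(onz(t,c,.014)) for c in((358,180),(384,194),(371,231),(332,210))])
w=shot('wrist'); print(np.round(w['T_tool_cam'],3).tolist(),np.round(w['K'],0).tolist()); print(np.round(pose(),3).tolist())
for q in ('coupler','adapter','tee'): print(q,[(np.round(d['rect']),round(d['conf'],2)) for d in env.recognise(q,t)[:3]])
save(s,'sc1.png',(190,140,420,320),3.4)
E
```

```text
coupler top z.08 [0.4925, 0.2784, 0.08] scene mark z.004 [0.4906, 0.3042, 0.004] [0.4924, 0.3035, 0.08]
tip (array([ 0.58597956, -0.15890157,  0.09720799]), [[0.9, -0.0], [0.5, 0.6]])
stand [0.5734, -0.1784, 0.0] [0.5761, -0.1789, 0.0]
base corners [[0.6376, -0.1839, 0.014], [0.6009, -0.2485, 0.014], [0.5085, -0.212, 0.014], [0.5626, -0.1159, 0.014]]
[[0.001, -0.966, -0.258, 0.065], [1.0, 0.001, 0.0, -0.001], [0.0, -0.258, 0.966, -0.143], [0.0, 0.0, 0.0, 1.0]] [[312.0, 0.0, 279.0], [0.0, 312.0, 209.0], [0.0, 0.0, 1.0]]
[[0.934, 0.357, 0.0, 0.232], [0.357, -0.934, -0.0, -0.607], [-0.0, 0.0, -1.0, 0.231], [0.0, 0.0, 0.0, 1.0]]
coupler [(array([154., 233., 174., 245.]), 0.77), (array([160., 283., 176., 299.]), 0.47), (array([347., 190., 375., 217.]), 0.31)]
adapter [(array([166., 197., 181., 211.]), 0.47)]
tee [(array([195., 222., 212., 235.]), 0.54)]
```

View pics/sc1.png

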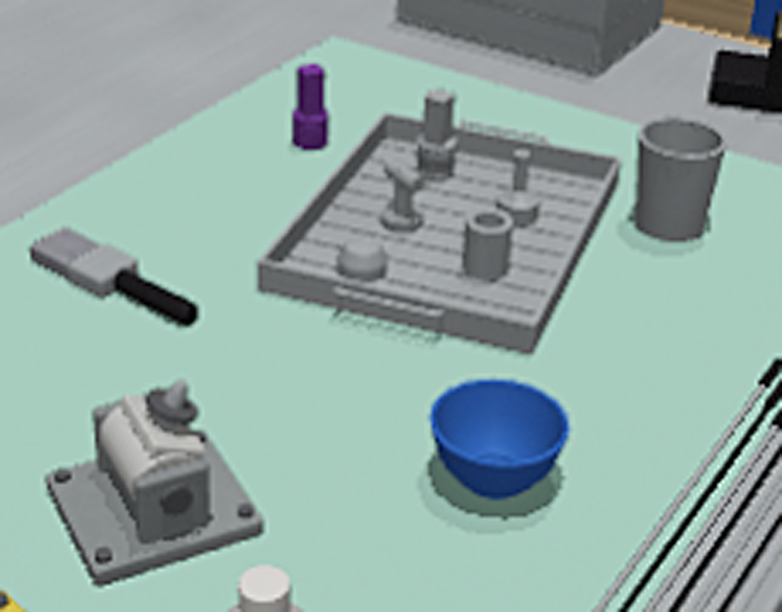

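The crop confirms the coupler at (437,135) at the back of the basket. The grey stand's nipple is at (178,390). I'll look at the stand with the wrist camera on the way to the basket.

```bash
python3 -m pendant '{"steps": [[[17,-10,-10],[0,0,0]],[[35,-20,-5],[0,0,0]],[[35,-20,0],[0,0,0]],[[35,-20,0],[0,0,0]],[[35,-20,0],[0,0,0]],[[35,-20,0],[0,0,0]],[[35,-20,0],[0,0,0]],[[35,-20,0],[0,0,0]],[[35,-20,0],[0,0,0]],[[35,-20,0],[0,0,0]],[[35,-20,0],[0,0,0]],[[35,-20,0],[0,0,0]],[[25,-15,0],[0,0,0]],[[0,0,0],[0,0,0]],[[0,0,0],[0,0,0]]]}'
python3 - <<'E'
from h import *
w=shot('wrist'); print(np.round(pose(),3).tolist(), env.observe()['clock'])
for q in('stand','nipple_tip','collar'):
    print(q,[(np.round(d['uv'],1).tolist(),round(d['conf'],2),np.round(onz(w,d['uv'],0 if q=='stand' else .097),4).tolist()) for d in env.mark_of(q,w)[:3]])
np.savez('w1.npz',image=w['image'],K=w['K'],k1=w['k1'],Rw=w['Rw'],tw=w['tw'])
save(w,'w1.png',s=1.4)
E
```

```text
clock: 2.45
tool_pos: [0.5445, -0.2239, 0.2462]
ee_rot: [0.983, 0.184, 0.0, -0.0]
wrist_force: [-0.4, -0.7, -0.2]
width: 0.0854
grip_force: 0.0
[[0.934, 0.358, -0.001, 0.543], [0.358, -0.934, -0.0, -0.226], [-0.001, 0.0, -1.0, 0.246], [0.0, 0.0, 0.0, 1.0]] 2.5
stand [([255.3, 143.5], 0.89, [0.5747, -0.1802, 0.0]), ([390.0, 179.1], 0.67, [0.5953, -0.3544, 0.0])]
nipple_tip [([227.8, 127.8], 0.86, [0.5865, -0.1568, 0.097]), ([424.0, 199.3], 0.66, [0.5921, -0.3559, 0.097])]Traceback (most recent call last):
  File "<stdin>", line 4, in <module>
ValueError: it knows: adapter, basket, bottle, bowl, brush, coupler, dome_cap, nipple_tip, sleeve, stand, steel_cup, tee
```

Run:
```python
from h import *
w=shot('wrist')
np.savez('w1.npz',image=w['image'],K=w['K'],k1=w['k1'],Rw=w['Rw'],tw=w['tw'])
save(w,'w1.png',(150,60,350,210),4)
```

```text
(no output)
```

View pics/w1.png

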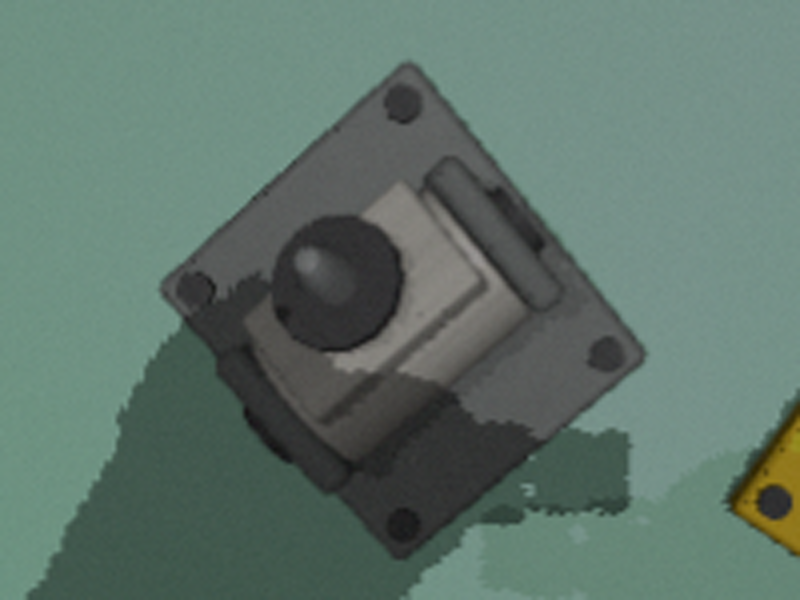

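The crop shows the grey stand with its cheeks at (285,425) and (497,232). The nipple tip is at (307,255), leaning up-left, which agrees with the triangulated tip. Next, over to the basket.

```bash
python3 -m pendant '{"steps": [[[4,-20,0],[0,0,0]],[[9,-38,0],[0,0,0]],[[9,-38,0],[0,0,0]],[[9,-38,0],[0,0,0]],[[9,-38,0],[0,0,0]],[[9,-38,0],[0,0,0]],[[9,-38,0],[0,0,0]],[[9,-38,0],[0,0,0]],[[9,-38,0],[0,0,0]],[[9,-38,0],[0,0,0]],[[9,-38,0],[0,0,0]],[[9,-38,0],[0,0,0]],[[0,0,0],[0,0,0]],[[0,0,0],[0,0,0]]]}' 0.6
python3 - <<'E'
from h import *
w=shot('wrist'); print(np.round(pose(),3).tolist(), np.round(env.observe()['qpos'],2))
for q in('coupler','tee','adapter','basket'):
    print(q,[(np.round(d['uv'],1).tolist(),round(d['conf'],2),np.round(onz(w,d['uv'],.004),4).tolist()) for d in env.mark_of(q,w)[:3]])
save(w,'w2.png',s=1.4)
z=np.load('w1.npz'); p={k:z[k] for k in z.files}; p['k1']=float(p['k1'])
c=np.array([(410,62),(642,352),(400,555),(165,288)])/4+[150,60]
m=np.array([(.055,.05),(-.055,.05),(-.055,-.05),(.055,-.05)])
G=np.array([onz(p,u,.014) for u in c]); print(np.round(G,4).tolist(),[np.linalg.norm(G[i]-G[i-1]).round(4) for i in range(4)])
tipuv=np.array((304,250))/4+[150,60]
s=shot('scene');t=shot('top')
tips=[(p,(227.8,127.8)),(s,(242,250.8)),(t,(354.1,195.8))]
print('tip',tri(tips), 'eye',onz(p,tipuv,.097))
mm=np.array([(-.055,.05),(.055,.05),(.055,-.05),(-.055,-.05)])
def tip(v):
    R=Ro.from_euler('z',v[2]).as_matrix(); return R@[-.056*np.sin(v[3]),0,.056*np.cos(v[3])]+[v[0],v[1],.045]
def f(v,off):
    R=Ro.from_euler('z',v[2]).as_matrix(); C=np.c_[np.roll(mm,off,0),np.full(4,.014)]@R.T+[v[0],v[1],0]
    e=[(proj(p,C)-c).ravel()]
    for q,uv in tips: e.append(proj(q,tip(v))[0]-uv)
    e.append(proj(p,tip(v))[0]-tipuv)
    return np.concatenate(e)
b=min((least_squares(lambda v:f(v,o),[.575,-.18,-2.1,.4]) for o in range(4)),key=lambda r:r.cost)
print(b.cost,b.x,tip(b.x),np.round(b.fun,1))
E
```

```text
clock: 3.82
tool_pos: [0.4829, 0.2212, 0.2464]
ee_rot: [0.983, 0.183, 0.0, -0.0]
wrist_force: [0.3, -0.9, -0.6]
width: 0.0514
grip_force: 0.0
[[0.934, 0.356, -0.0, 0.484], [0.356, -0.934, -0.001, 0.219], [-0.0, 0.001, -1.0, 0.246], [0.0, 0.0, 0.0, 1.0]] [-0.11  0.29 -0.45  1.85  0.15  1.03 -1.83]
coupler [([202.1, 238.1], 0.87, [0.3737, 0.2882, 0.004]), ([220.5, 147.4], 0.85, [0.494, 0.3026, 0.004])]
tee [([294.5, 157.2], 0.65, [0.5153, 0.2141, 0.004])]
adapter [([269.0, 76.1], 0.8, [0.5917, 0.2763, 0.004])]
basket [([299.9, 123.8], 0.69, [0.5546, 0.2228, 0.004])]
[[0.6441, -0.1565, 0.014], [0.5923, -0.2481, 0.014], [0.5085, -0.2017, 0.014], [0.56, -0.1101, 0.014]] [np.float64(0.0961), np.float64(0.1052), np.float64(0.0957), np.float64(0.1051)]
tip (array([ 0.58565921, -0.1596969 ,  0.09711367]), [[-1.2, -1.4], [0.5, 0.1], [0.9, 0.7]]) eye [ 0.58873203 -0.1580673   0.097     ]
23.35431714842164 [ 0.57582105 -0.17913089 -5.22142361 -0.41219912] [ 0.58675441 -0.15954029  0.09630955] [-0.2 -2.3  2.8  0.7 -0.   2.6 -2.9 -0.2 -0.8 -2.6  1.   0.6  0.7  0.3
  1.   2.7]
```

View pics/w2.png

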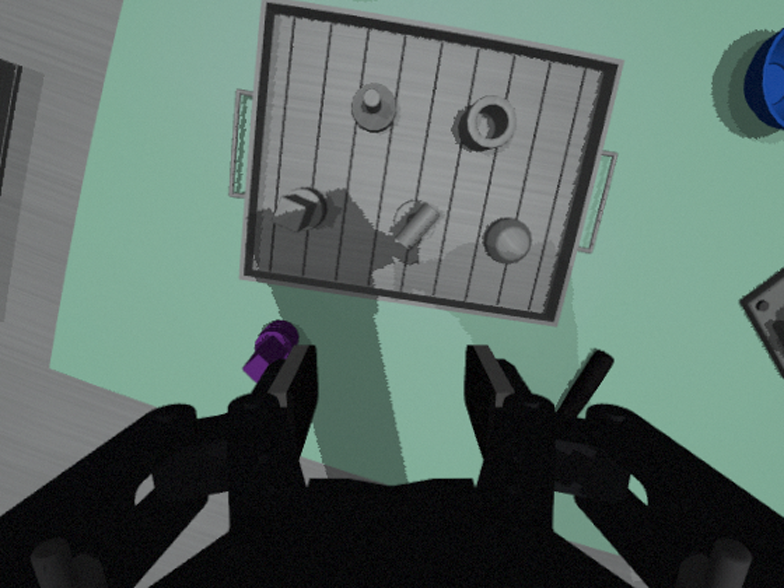

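The picture shows the coupler at (305,208) in the 1.4x view, the tee at (415,222) and the adapter at (373,105). I'll zoom in on the neck to get its yaw.

Run:
```python
from h import *
w=shot('wrist')
np.savez('w2.npz',image=w['image'],K=w['K'],k1=w['k1'],Rw=w['Rw'],tw=w['tw'])
save(w,'w2c.png',(185,120,255,172),11)
```

```text
(no output)
```

View pics/w2c.png

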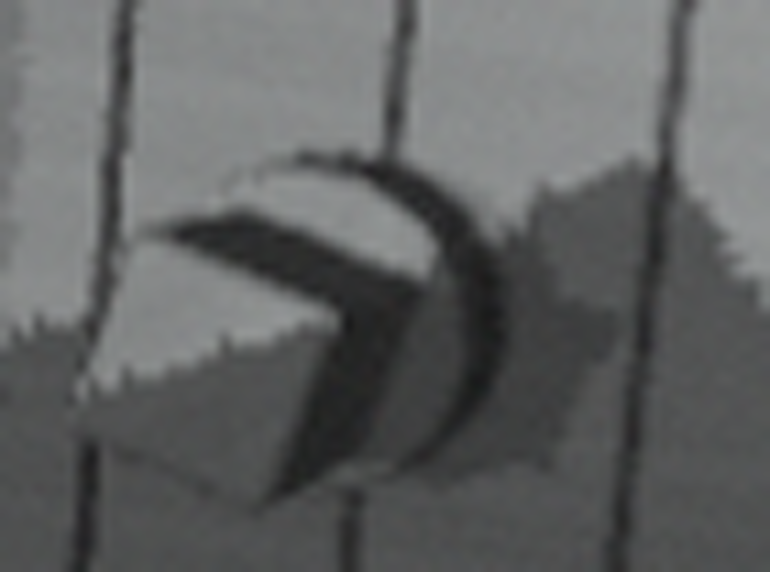

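The neck's top face has corners at (140,230), (345,315), (265,505) and (80,425) in the crop.

Run:
```python
from h import *
z=np.load('w2.npz'); p={k:z[k] for k in z.files}; p['k1']=float(p['k1'])
c=np.array([(140,230),(345,315),(265,505),(80,425)])/11+[185,120]
G=np.array([onz(p,u,.08) for u in c]); print(G.mean(0))
for i in range(4):
    d=G[i]-G[i-1]; print(np.linalg.norm(d).round(4),np.degrees(np.arctan2(d[1],d[0])).round(1), 'in tool', np.round(pose()[:3,:3].T@d,4))
# shoulder circle centre z=.036 from right edge ~ (435,320) etc.
pt=np.array([(370,165),(435,240),(465,330),(435,420),(390,470)])/11+[185,120]
S=np.array([onz(p,u,.036) for u in pt])[:,:2]
print(least_squares(lambda v:np.linalg.norm(S-v,axis=1)-.017,S.mean(0)).x)
T=pose(); print(T[:3,3], 'shift', T[:3,:3].T@(np.append(G.mean(0)[:2],0.038)-T[:3,3])*1000)
```

```text
[0.49361539 0.30174953 0.08      ]
0.0184 0.1 in tool [0.0172 0.0065 0.    ]
0.0194 -92.0 in tool [-0.0075  0.0179  0.    ]
0.0187 175.3 in tool [-0.0169 -0.0081 -0.    ]
0.0179 86.8 in tool [ 0.0073 -0.0163 -0.    ]
[0.49417885 0.30300194]
[0.48377752 0.21875017 0.24630277] shift [ 38.63848228 -74.17365558 208.28119977]
```

```bash
python3 -m pendant '{"steps": [[[2,-10,0],[0,0,0.102]],[[0,-11,0],[0,0,0.102]],[[0,-11,0],[0,0,0.102]],[[0,-11,0],[0,0,0.102]],[[2,-21,20],[0,0,0]],[[2,-21,30],[0,0,0]],[[0,0,30],[0,0,0]],[[0,0,30],[0,0,0]],[[0,0,20],[0,0,0]],[[0,0,0],[0,0,0]],[[0,0,0],[0,0,0]]]}' 0.6
python3 - <<'E'
from h import *
T=pose(); print(np.round(T,3).tolist(), np.round(env.observe()['qpos'],2))
print('shift',np.round(T[:3,:3].T@(np.array([.494,.3022,.040])-T[:3,3])*1000,1))
w=shot('wrist'); save(w,'w3.png',(150,150,400,340),3)
print(proj(w,[[.494,.3022,.08],[.494,.3022,.036]]))
E
```

```text
clock: 5.13
tool_pos: [0.4819, 0.3036, 0.1156]
ee_rot: [1.0, -0.022, -0.001, 0.001]
wrist_force: [-0.2, 0.0, 1.0]
width: 0.0516
grip_force: 0.0
[[0.999, -0.044, -0.002, 0.482], [-0.044, -0.999, -0.001, 0.304], [-0.002, 0.001, -1.0, 0.116], [0.0, 0.0, 0.0, 1.0]] [-0.34  0.51 -0.36  1.87  0.24  0.8  -2.44]
shift [12.2  0.8 75.6]
[[281.39116992 216.83254824]
 [280.87099003 199.69451176]]
```

View pics/w3.png

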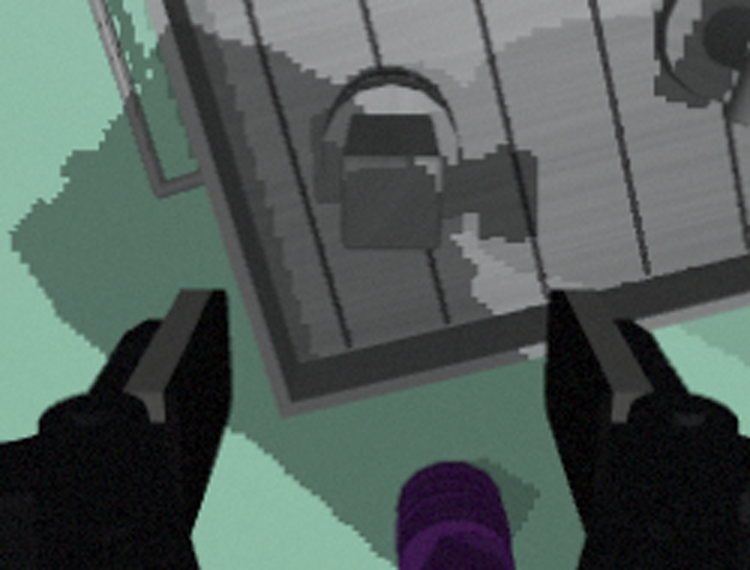

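The neck shows at crop (392,207), square to the fingers and about 1 mm from where I predicted. I'll descend and grip.

```bash
python3 -m pendant '{"steps": [[[11.5,0.5,0],[0,0,0]],[[0,0,20],[0,0,0]],[[0,0,25],[0,0,0]],[[0,0,20],[0,0,0]],[[0,0,10],[0,0,0]],[[0,0,0],[0,0,0]]]}'
python3 -m pendant '{"steps": [[[0,0,0],[0,0,0]],[[0,0,0],[0,0,0]],[[0,0,0],[0,0,0]],[[0,0,0],[0,0,0]],[[0,0,0],[0,0,0]],[[0,0,0],[0,0,0]],[[0,0,0],[0,0,0]],[[0,0,0],[0,0,0]]]}' 0 110
```

```text
clock: 5.68
tool_pos: [0.494, 0.3025, 0.0404]
ee_rot: [1.0, -0.022, -0.001, 0.001]
wrist_force: [0.1, 0.2, 0.3]
width: 0.0514
grip_force: 0.0
clock: 6.35
tool_pos: [0.4949, 0.3038, 0.043]
ee_rot: [1.0, -0.022, 0.001, -0.001]
wrist_force: [0.3, -2.1, 6.0]
width: 0.019
grip_force: 107.1
```

```bash
python3 -m pendant '{"steps": [[[0,0,-10],[0,0,0]],[[0,0,-25],[0,0,0]],[[0,0,-30],[0,0,0]],[[0,0,-30],[0,0,0]],[[0,0,-30],[0,0,0]],[[0,0,-30],[0,0,0]],[[5,20,-10],[0,0,0]],[[10,35,0],[0,0,0]],[[10,35,0],[0,0,0]],[[10,35,0],[0,0,0]],[[10,35,0],[0,0,0]],[[10,35,0],[0,0,0]],[[10,35,0],[0,0,0]],[[10,35,0],[0,0,0]],[[10,35,0],[0,0,0]],[[10,35,0],[0,0,0]],[[10,35,0],[0,0,0]],[[10,30,0],[0,0,0]],[[0,0,0],[0,0,0]]]}'
python3 -m pendant '{"steps": [[[0,0,0],[-0.073,-0.037,0]],[[0,0,0],[-0.073,-0.037,0]],[[0,0,0],[-0.073,-0.037,0]],[[0,0,0],[-0.073,-0.037,0]],[[0,0,0],[-0.073,-0.037,0]],[[0,0,0],[0,0,0]],[[0,0,0],[0,0,0]]]}'
python3 - <<'E'
from h import *
T=pose(); o=env.observe(); print(np.round(T,3).tolist(), np.round(o['qpos'],2),o['wrist_force'])
P=np.array([.5868,-.1595,.0963]); n=np.array([.195,.348,.917])
print('shift to 30mm above',np.round(T[:3,:3].T@(P+n*.069-T[:3,3])*1000,1), 'turn',np.round(np.cross([0,0,1],T[:3,:3].T@-n),3))
w=shot('wrist'); save(w,'w4.png',s=1.4)
M=[T[:3,3]+T[:3,2]*.039]; print('mouth px',proj(w,M), 'tip px',proj(w,P),'tip mark',[(np.round(d['uv'],1),round(d['conf'],2)) for d in env.mark_of('nipple_tip',w)],'coupler',[(np.round(d['uv'],1),round(d['conf'],2)) for d in env.mark_of('coupler',w)])
E
```

```text
clock: 7.93
tool_pos: [0.5915, -0.1106, 0.2064]
ee_rot: [1.0, -0.027, 0.0, 0.002]
wrist_force: [0.1, -1.5, -1.4]
width: 0.0189
grip_force: 107.5
clock: 8.52
tool_pos: [0.5912, -0.0994, 0.2056]
ee_rot: [0.979, -0.02, -0.096, 0.178]
wrist_force: [1.1, -0.8, -1.7]
width: 0.0186
grip_force: 108.2
[[0.981, -0.004, -0.195, 0.591], [-0.073, -0.936, -0.345, -0.099], [-0.181, 0.353, -0.918, 0.206], [0.0, 0.0, 0.0, 1.0]] [ 0.04  0.53 -0.14  1.63  0.42  1.26 -1.89] [ 1.06174307 -0.77228042 -1.71168548]
shift to 30mm above [19.8 17.5 53. ] turn [-0.003 -0.     0.   ]
mouth px [[279.87485666 234.17544104]] tip px [[300.24123689 179.8445208 ]] tip mark [(array([296.4, 179. ]), 0.55)] coupler [(array([275.5, 234. ]), 0.9)]
```

View pics/w4.png

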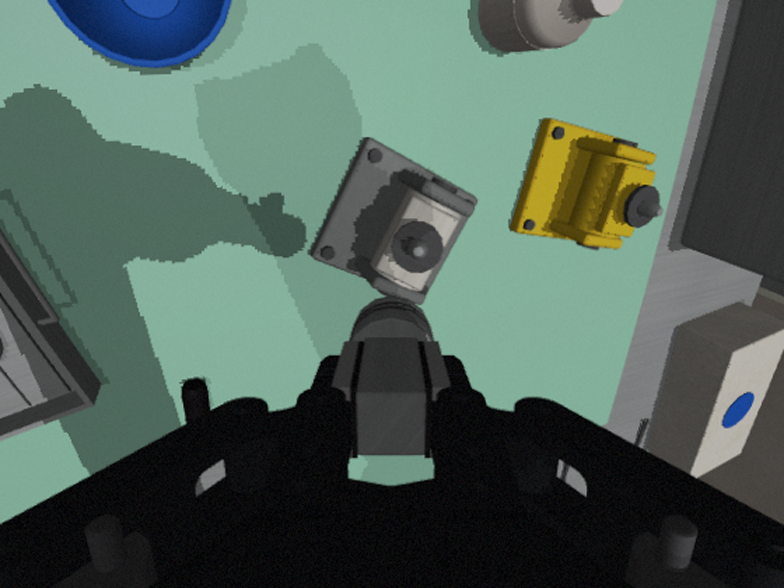

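The nipple is at (419,250) in the 1.4x view, within about 1 px of prediction. The coupler is held straight, with its rim near (392,310). I'll move onto the axis.

```bash
python3 -m pendant '{"steps": [[[5,4,0],[0,0,0]],[[9,8,0],[0,0,0]],[[6.5,5,0],[0,0,0]],[[0,0,15],[0,0,0]],[[0,0,20],[0,0,0]],[[0,0,15],[0,0,0]],[[0,0,0],[0,0,0]],[[0,0,0],[0,0,0]],[[0,0,0],[0,0,0]]]}'
python3 - <<'E'
from h import *
T=pose(); o=env.observe(); print(np.round(T,3).tolist(),o['wrist_force'])
P=np.array([.5868,-.1595,.0963]); n=np.array([.195,.348,.917])
print('tip in tool',np.round(T[:3,:3].T@(P-T[:3,3])*1000,1), 'turn',np.round(np.cross([0,0,1],T[:3,:3].T@-n),3))
w=shot('wrist'); s=shot('scene');t=shot('top')
a=w['image'][110:260,190:390]; 
pw,ps=proj(w,[P,T[:3,3]+T[:3,2]*.039]),proj(s,[P,T[:3,3]+T[:3,2]*.039,T[:3,3]]); print(pw,ps)
x,y=ps[0].astype(int)
A=cv2.resize(a,(400,400*150//200),interpolation=2)
B=cv2.resize(s['image'][y-60:y+40,x-50:x+50],(400,400),interpolation=2)
A=np.vstack([A,np.zeros((100,400,3),np.uint8)])
cv2.imwrite('pics/c5.png',cv2.cvtColor(np.hstack([A,B]),cv2.COLOR_RGB2BGR)); print(x-50,y-60)
for p in(w,s,t): print([(np.round(d['uv'],1),round(d['conf'],2)) for q in('nipple_tip','coupler') for d in env.mark_of(q,p)])
E
```

```text
clock: 9.42
tool_pos: [0.6026, -0.1364, 0.1636]
ee_rot: [0.979, -0.022, -0.095, 0.179]
wrist_force: [-0.3, 0.1, -0.9]
width: 0.0188
grip_force: 108.2
[[0.981, -0.008, -0.194, 0.603], [-0.076, -0.935, -0.347, -0.136], [-0.178, 0.355, -0.918, 0.164], [0.0, 0.0, 0.0, 1.0]] [-0.31515347  0.08072842 -0.88961868]
tip in tool [-1.7 -2.2 72.9] turn [-0.002 -0.001  0.   ]
[[276.74645981 220.68363979]
 [279.87296897 234.17131533]] [[243.02844592 251.41413394]
 [248.64335612 237.89953296]
 [255.33073907 221.16760364]]
193 191
[(array([478.9, 179.3]), 0.76), (array([274.7, 220.2]), 0.73), (array([279.5, 236.5]), 0.74)]
[(array([242.7, 250.8]), 0.81), (array([173.5, 303.5]), 0.6), (array([245.8, 237.2]), 0.94)]
[(array([442. , 193.3]), 0.67), (array([353.3, 198.3]), 0.57), (array([172.6, 290.5]), 0.63), (array([354.6, 191.3]), 0.5), (array([197.4, 217.2]), 0.43)]
```

View pics/c5.png

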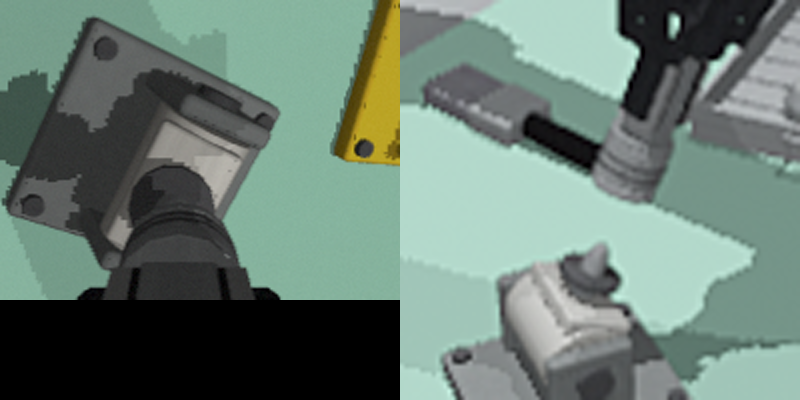

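The nipple sits at (598,245) and the coupler's mouth at (630,190) in the scene crop, and their axes are parallel. I'll apply the small lateral correction and advance along the axis, watching the force.

```bash
python3 -m pendant '{"steps": [[[-1.5,-2.5,0],[0,0,0]],[[0,0,15],[0,0,0]],[[0,0,15],[0,0,0]],[[0,0,0],[0,0,0]],[[0,0,0],[0,0,0]]]}'
python3 -m pendant '{"steps": [[[0,0,3],[0,0,0]],[[0,0,3],[0,0,0]],[[0,0,3],[0,0,0]],[[0,0,3],[0,0,0]],[[0,0,0],[0,0,0]],[[0,0,0],[0,0,0]]]}'
```

```text
clock: 10.28
tool_pos: [0.5935, -0.1443, 0.1341]
ee_rot: [0.979, -0.021, -0.097, 0.179]
wrist_force: [-0.2, -0.0, -2.0]
width: 0.0188
grip_force: 108.2
clock: 10.78
tool_pos: [0.5918, -0.1483, 0.1235]
ee_rot: [0.979, -0.021, -0.096, 0.179]
wrist_force: [-0.0, -0.7, -1.2]
width: 0.0189
grip_force: 108.2
```

```bash
python3 -m pendant '{"steps": [[[0,0,2],[0,0,0]],[[0,0,2],[0,0,0]],[[0,0,2],[0,0,0]],[[0,0,0],[0,0,0]],[[0,0,0],[0,0,0]]]}'
python3 -m pendant '{"steps": [[[0,0,1.5],[0,0,0]],[[0,0,1.5],[0,0,0]],[[0,0,0],[0,0,0]],[[0,0,0],[0,0,0]]]}'
python3 - <<'E'
from h import *
T=pose(); o=env.observe(); P=np.array([.5868,-.1595,.0963])
print('tip in tool',np.round(T[:3,:3].T@(P-T[:3,3])*1000,1),'f tool',np.round(T[:3,:3].T@o['wrist_force'],1),o['ft_torque'])
E
```

```text
clock: 11.2
tool_pos: [0.5912, -0.1504, 0.1179]
ee_rot: [0.979, -0.021, -0.095, 0.179]
wrist_force: [2.3, -1.9, -2.5]
width: 0.0187
grip_force: 108.2
clock: 11.53
tool_pos: [0.5911, -0.1509, 0.1165]
ee_rot: [0.979, -0.021, -0.095, 0.179]
wrist_force: [1.9, 2.6, 4.3]
width: 0.0189
grip_force: 109.2
tip in tool [ 0.   0.9 22.3] f tool [ 0.9 -0.9 -5.2] [ 0.34152361 -0.38782914  0.0293908 ]
```

Contact came at the expected depth, with only small side forces. I'll press on.

```bash
python3 -m pendant '{"steps": [[[0,0,1.5],[0,0,0]],[[0,0,1.5],[0,0,0]],[[0,0,0],[0,0,0]],[[0,0,0],[0,0,0]]]}'
python3 -m pendant '{"steps": [[[0,0,1.5],[0,0,0]],[[0,0,1.5],[0,0,0]],[[0,0,0],[0,0,0]],[[0,0,0],[0,0,0]]]}'
python3 - <<'E'
from h import *
T=pose(); o=env.observe(); P=np.array([.5868,-.1595,.0963])
print('tip in tool',np.round(T[:3,:3].T@(P-T[:3,3])*1000,1),'f tool',np.round(T[:3,:3].T@o['wrist_force'],1),o['ft_torque'])
E
```

```text
clock: 11.87
tool_pos: [0.5908, -0.1516, 0.1148]
ee_rot: [0.979, -0.021, -0.094, 0.179]
wrist_force: [1.0, 3.9, 10.9]
width: 0.0184
grip_force: 110.1
clock: 12.2
tool_pos: [0.5903, -0.1526, 0.1121]
ee_rot: [0.979, -0.021, -0.094, 0.179]
wrist_force: [0.7, 4.7, 11.9]
width: 0.0188
grip_force: 110.2
tip in tool [-0.1  0.8 17.6] f tool [ -1.8  -0.2 -12.7] [ 0.2827702   0.23312397 -0.15811454]
```

```bash
python3 -m pendant '{"steps": [[[0,0,1.5],[0,0,0]],[[0,0,1.5],[0,0,0]],[[0,0,0],[0,0,0]],[[0,0,0],[0,0,0]]]}'
python3 -m pendant '{"steps": [[[0,0,1.5],[0,0,0]],[[0,0,1],[0,0,0]],[[0,0,0],[0,0,0]],[[0,0,0],[0,0,0]]]}'
python3 - <<'E'
from h import *
T=pose(); o=env.observe(); P=np.array([.5868,-.1595,.0963])
print('tip in tool',np.round(T[:3,:3].T@(P-T[:3,3])*1000,1),'f tool',np.round(T[:3,:3].T@o['wrist_force'],1),o['ft_torque'])
E
```

```text
clock: 12.53
tool_pos: [0.5901, -0.1532, 0.1106]
ee_rot: [0.979, -0.021, -0.094, 0.179]
wrist_force: [0.4, 5.6, 17.5]
width: 0.0185
grip_force: 111.3
clock: 12.87
tool_pos: [0.5903, -0.1532, 0.1103]
ee_rot: [0.979, -0.021, -0.093, 0.18]
wrist_force: [-1.6, 9.8, 28.7]
width: 0.0184
grip_force: 112.8
tip in tool [-0.5  0.9 15.7] f tool [ -7.3   1.1 -29.5] [-0.08719574  1.95038466 -0.77031698]
```

Motion stopped after about 7 mm of collar travel while the force climbed to 29 N, so the collar is on its hard stop. One last look before handing in.

```bash
python3 -m pendant '{"steps": [[[0,0,0],[0,0,0]],[[0,0,0],[0,0,0]],[[0,0,0],[0,0,0]],[[0,0,0],[0,0,0]],[[0,0,0],[0,0,0]],[[0,0,0],[0,0,0]]]}'
python3 - <<'E'
from h import *
s=shot('scene'); save(s,'f.png',(180,150,380,300),4)
E
```

```text
clock: 13.37
tool_pos: [0.5903, -0.1532, 0.1103]
ee_rot: [0.979, -0.021, -0.093, 0.18]
wrist_force: [-1.3, 10.2, 28.4]
width: 0.0188
grip_force: 112.8
```

View pics/f.png

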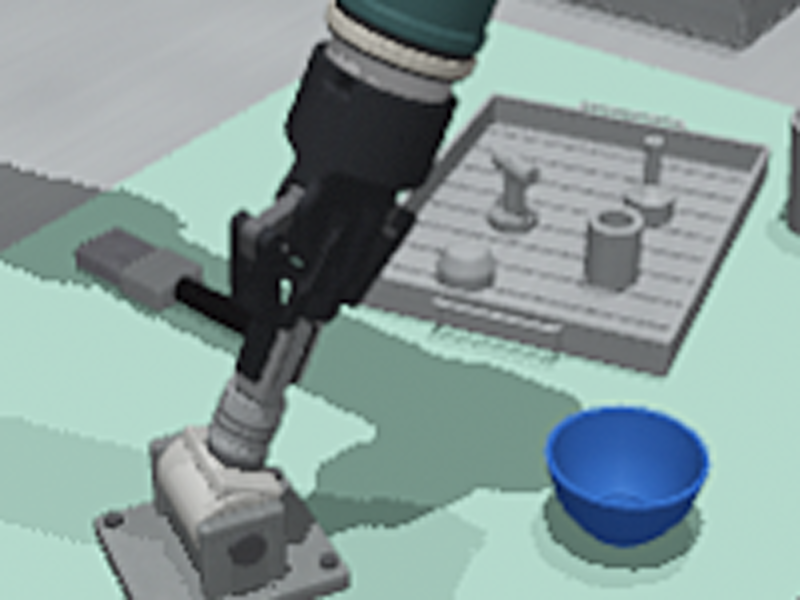

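The coupler is seated squarely on the nipple at (242,430), with the collar pressed into the head. The other four fittings are still standing in the basket, and the bowl and brush have not moved.

```bash
python3 -c "
from bench import env
print(env.job_done())"
```

```text
the job is handed in; nothing more can be done
None
```

The job is handed in at about 13.4 s: the arm is holding the coupler squarely on the grey stand's nipple, with the collar pressed about 7 mm to its hard stop at about 30 N and nothing else in the last picture disturbed; the hand-in gave no verdict.

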